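# Set the loupe slide of a viewing rail against its red stop

## Task

Bring the loupe on the viewing rail to its working place: with the fingertips press down the yellow release pad in the middle of the slider to free its brake, keep it pressed while you push the slider along the rail until it rests against the red stop, then let the pad come up so that the slider is locked there. Do not force the slider along with the brake on, let the loupe ride upright in its ring without lifting it, and leave the other things on the desk where they are.

Things in the scene. Friction and masses are not known exactly. Their poses are not given: they have to be found in the camera images.
- rail: fixed aluminium viewing rail lying on the desk, 94 mm wide (its x) and 330 mm long (its y), with two steel guide rods and grey end blocks 42 mm high (45 mm with their screws); origin at the centre of its underside on the desk, y along the rail, z up. x points to the side where the slider's lens table is
- slider (a joint): how far the slider has moved along the rail from where it stood at the start, m; grows towards the rail's +y; its friction with the brake off is about 1 N, with the brake on it holds about 20 N
- slider_mid (a point): middle of the grey slider at the level of its top face (40 mm above the desk). The slider is a grey frame 88 mm wide across the rail and 96 mm long along it (so its ends lie 48 mm from this point, along the rail's y), with the release pad standing up out of its middle. Axes as the rail's
- pad_top (a point): centre of the flat top of the yellow release pad, 50 mm above the desk and 10 mm above the slider's top face when it is up. The pad is 51 mm across the rail and 61 mm along it and moves straight down; at both its ends along the rail a ridge rises 4 mm above the flat, with 51 mm of flat between them, so that a fingertip pressing the flat can also push against a ridge. Axes as the rail's
- release_pad (a joint): how far the release pad is pressed down, m: 0 up (brake on), 0.008 fully down; a spring of about 4 N at the start and 7 N fully down pushes it back up. From about 0.001 the brake is off. A fingertip that presses the pad and moves along the rail takes the slider with it by friction (coefficient about 0.6), or by the ridge when it slips
- red_stop_top (a point): centre of the top face (44 mm above the desk) of the red stop: a block 84 mm across the rail and 16 mm along it, rigidly clamped to the rail on one side of the slider, with a steel screw head 3 mm high on top. The slider touches it when slider_mid is 56 mm from this point, horizontally
- black_stop_top (a point): the same for the black stop, on the other side of the slider; which of them is at the rail's +y end varies
- loupe_seat (a point): centre of the lens table's top face inside the ring, 20 mm above the desk, 87 mm from the slider's middle on the rail's +x side; the ring is 52 mm outside, rises 7 mm and moves with the slider. Axes as the rail's
- loupe: black eye loupe, 42 mm in diameter, 30 mm high, 22 g, standing loose in the ring; origin at the centre of its underside, z up
- polish_tin: loose round tin, 66 mm in diameter, 23 mm high; bystander; origin at the centre of its underside
- blank_jar: loose small jar with dark lid, 51 mm, 58 mm high; bystander; origin at the centre of its underside
- sticky_notes: loose yellow pad of notes, 69 by 69 mm, 11 mm high; bystander; origin at the centre of its underside
- glue_stick: loose yellow and green glue stick standing up, 26 mm, 84 mm high; bystander; origin at the centre of its underside
- tape_roll: loose roll of white tape lying flat, 67 mm, 24 mm high; bystander; origin at the centre of its underside
- eraser: loose white eraser in a blue sleeve, 22 by 50 mm, 12 mm high; bystander; origin at the centre of its underside

How it is judged (in metres and radians):
On the way, in this order (a step that is already met when the one before it is completed fails the run):
1. the release pad is pressed down at least 2.5 mm while the slider is still well away from the red stop (value of joint release_pad above 0.0025 m and horizontal distance between slider_mid and red_stop_top above 0.075 m), for 0.1 s.
2. the slider reaches the red stop (gap under 3.5 mm) with the pad still pressed (horizontal distance between slider_mid and red_stop_top below 0.0595 m and value of joint release_pad above 0.0015 m), for 0.1 s.
At the end, for the whole second after the job is handed in: The slider rests against the red stop (gap under 3.5 mm), its release pad is up again (less than 1 mm down) so the brake holds it, and the loupe stands upright (within 0.1 rad), at rest, in its ring (within 6 mm of the seat's centre) (horizontal distance between slider_mid and red_stop_top below 0.0595 m and value of joint release_pad below 0.001 m and velocity of joint slider between -0.005 and 0.005 m/s and horizontal distance between loupe and loupe_seat below 0.006 m and z of loupe in the frame of loupe_seat below 0.005 m and angle between loupe's own z axis and vertical below 0.1 rad and linear speed of loupe below 0.02 m/s); the robot touches nothing.
It fails at once if the slider is dragged along with its brake on (pad less than 1 mm down, faster than 30 mm/s) (value of joint release_pad below 0.001 m and (velocity of joint slider above 0.03 m/s or velocity of joint slider below -0.03 m/s)).
It fails at once if the loupe is lifted more than 6 mm off its seat or tipped by more than 0.3 rad (z of loupe in the frame of loupe_seat above 0.006 m or angle between loupe's own z axis and vertical above 0.3 rad).
It fails at once if a bystander is moved by more than 15 mm (distance of any of polish_tin, blank_jar, sticky_notes, glue_stick, tape_roll, eraser from where it was at the start of the episode above 0.015 m).
It also fails if it takes over 38 s, if anything falls off the work surface, if the arm or the gripper's body presses on something with over 40 N, if the wrist force passes 120 N, or if a joint passes its speed limit or range.

## Robot

A 6-joint arm with a two-finger parallel gripper is mounted at the origin on the work surface; the furniture and walls round the work are solid. World frame = base frame: x ahead of the robot, y to its left, z up, the work surface at z = 0. Lengths are in mm, angles in degrees, forces in N, time in s.
With the tool pointing down it reaches from about 350 to 850 mm from the base axis. Payload 8.1 kg.
Tool frame: the origin (TCP) lies where the fingers leave the gripper's body, on its centre line; the fingertips stand 73 mm ahead of it and the grasp point (between the pads) lies 54 mm ahead of it; z points along the fingers, y is the line along which they close (so a half turn about z gives the same grasp; the last joint's range is limited). The gripper opens to 85 mm and grips with 20 to 120 N. Pads are 22 mm wide; open, the fingers measure 114 mm over their backs; the gripper's body (76 mm by 85 mm) begins 54 mm behind the grasp point. The pads swing forward as they close: fully open they stand 13 mm farther back than shut.
Start: joints at [-77.945, 7.471, 85.268, -0, 87.261, -4.893], TCP at [174.923, -573.941, 303.892] pointing down, gripper open.
Joint ranges: [-169.43, 169.43], [-51.17, 129.36], [1.28, 143.12], [-76.62, 256.62], [0, 156.53], [-152.29, 152.29]. Speed limits (degrees/s): [136.94, 136.94, 159.86, 180, 180, 180].

## Interface

Orientations are given as [roll, pitch, yaw] about the fixed x, y, z axes, in that order (R = Rz(yaw) Ry(pitch) Rx(roll)).
In Python, from bench import sense, optics, r gives the robot as it stands.
- The arm moves only by the tool servo_tool, never from a script. Its argument "plan" is a list that holds one entry, the list of rows, each a list of 5 numbers: the shift along the world's x, y, z in m, then the turn about the world's z in degrees, then the finger opening in m, from 0 to 0.0854. A call has 1 to 10 rows; each row shifts and turns the commanded pose from where the row before left it; what a row does not reach is not made up. A row lasts 1/10 s, in which the tool goes at most 50 mm and 8.59 degrees, less where a joint would pass 70% of its speed; a pose out of reach is approached as far as the arm can. A call is refused whole if a number of a shift passes 0.05 or a number of a turn 8.59, either way. A call with a gripper value outside its range is refused whole. The fingers move at their own pace and stop on an object; "force" is the grip in N (left out, the last holds). Time passes only in rows, so rows that do not move let the fingers close. It gives the time, the measured TCP pose, the force, the opening and the grip force at its end, in the units of the state.
- sense(): the state, without advancing time (a new reading comes with each control period).
- optics.snapshot(name): name is "scene" or "top" or "wrist"; returns a dict with "frame" (400x640x3 uint8, blue, green, red), "fx", "fy", "cx", "cy" (pixels), "cam_to_world" (4x4, takes a point from camera to world coordinates). Camera axes: x right, y down, z forward; pixel columns grow to the right and rows downward; lengths in mm; the calibration is good to about 2 mm. A picture is of the moment at which its call begins. There is no depth.
- r.hand_in(): hands the job in; it is judged then, once.
The state is a dict: "time": time; "joint_pos": joint angles; "qd": joint speeds; "joint_efforts": joint torques, N m; "tool_pos": TCP position; "tcp_rot": TCP orientation; "ft_force": force on the tool from outside, world axes, zero at the start; "wrist_torque": the same for the moment, N m; "finger_gap": finger opening in mm; "grip_force": force on a finger pad.
Only numpy, scipy, OpenCV 4.12 (cv2) and the standard library are available. Lean on these libraries where they do the work, as an engineer would, in place of code of your own. Each camera call takes 0.05 s, during which the arm holds its last target. There are 200 camera calls.

## Working session

There is one attempt and no reset: what is moved stays moved. The work goes in short steps, Python scripts to look and compute and a tool call to move; the robot and the scene stay as the last step left them, time stands still between calls to the robot, and variables do not carry over. Pictures are saved under pics/ and viewed, at most 10 in all, crops included, and the job is handed in when it is done.

Besides the shell and the picture viewer there is one more tool, called after "Emit:" as name(argument=value, ...) on one line, values as JSON. servo_tool: Moves the arm, as the interface text tells. Its arguments: {"type":"object","properties":{"plan":{"type":"array"},"force":{"type":"number"}},"required":["plan"]}

```bash
mkdir -p pics
cat > h.py <<'E'
import numpy as np,cv2,json
from bench import sense,optics,r
def snap(n,f):
    s=optics.snapshot(n); cv2.imwrite('pics/'+f+'.png',s['frame'])
    json.dump({k:np.asarray(s[k]).tolist() for k in ('fx','fy','cx','cy','cam_to_world')},open('pics/'+f+'.json','w'))
    return s
def px(f,u,v,z):
    c=json.load(open('pics/'+f+'.json'));T=np.array(c['cam_to_world'])
    d=T[:3,:3]@[(u-c['cx'])/c['fx'],(v-c['cy'])/c['fy'],1];o=T[:3,3]
    return (o+d*(z-o[2])/d[2]).round(1)
E
python3 - <<'E'
from h import *
snap('top','t1');snap('scene','s1');s=sense();print(s['time'],s['tool_pos'],s['tcp_rot'],s['finger_gap'])
E
```

```text
0.1 [ 174.83919635 -573.5624192   302.93127067] [-1.79901537e+02 -7.43609022e-03  1.69472331e+01] 85.08787504725419
```

View pics/t1.png

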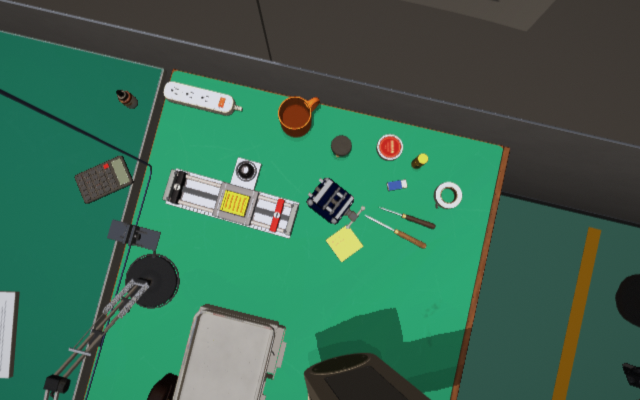

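View pics/s1.png

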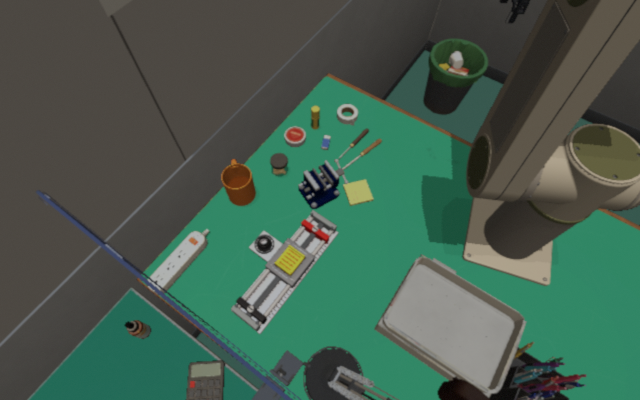

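The top view shows the rail from (170,188) to (296,220), with the pad near (236,204), the red stop near (278,215), the black stop near (178,187) and the loupe near (246,171). I'll enlarge it.

Run:
```python
from h import *
i=cv2.imread('pics/t1.png')[150:250,155:315]
cv2.imwrite('pics/t1c.png',cv2.resize(i,None,fx=5,fy=5,interpolation=cv2.INTER_CUBIC))
i=cv2.imread('pics/s1.png')[205:335,225:345]
cv2.imwrite('pics/s1c.png',cv2.resize(i,None,fx=4,fy=4,interpolation=cv2.INTER_CUBIC))
for n,u,v,z in(('pad',236,204,50),('red',278,215,44),('black',178,187,44),('loupe',246,171,50)):print(n,px('t1',u,v,z))
for n,u,v,z in(('pad',290,260,50),('red',316,231,44)):print(n,px('s1',u,v,z))
print(json.load(open('pics/t1.json')))
```

```text
pad [522.1 273.9  50. ]
red [493.  171.7  44. ]
black [568.4 418.5  44. ]
loupe [603.2 248.2  50. ]
pad [523.6 278.7  50. ]
red [489.3 179.9  44. ]
{'fx': 517.0387573889919, 'fy': 517.0387573889919, 'cx': 302.52344205431297, 'cy': 200.2554209479942, 'cam_to_world': [[-0.022885533336012467, -0.995949990524152, 0.08694750565063994, 417.2012211383544], [-0.9995324932562953, 0.024557852934380058, 0.018212819224595934, 87.38414637016177], [-0.02027430119093403, -0.08649004702389267, -0.9960463967491798, 1311.5696746195072], [0.0, 0.0, 0.0, 1.0]]}
```

View pics/t1c.png

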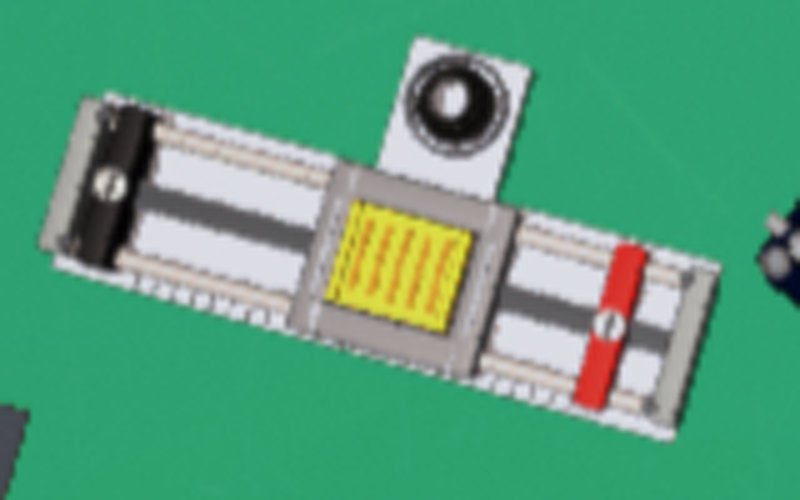

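The crop gives pad corners of about (350,200), (475,233), (447,330), (327,300), so its centre is at (235,203) in the full image. The red screw is at (277,215). The slider must travel about 50 mm toward (-0.29,-0.957), and I'll approach with the fingers shut.

Emit:
servo_tool(plan=[[[0.025, 0.035, 0, -3.4, 0], [0.025, 0.035, 0, -3.4, 0], [0.025, 0.035, 0, -3.4, 0], [0.025, 0.035, 0, -3.4, 0], [0.025, 0.035, 0, -3.4, 0], [0.025, 0.035, 0, -3.4, 0], [0.025, 0.035, 0, -3.4, 0], [0.025, 0.035, 0, -3.4, 0], [0.025, 0.035, 0, -3.4, 0], [0.025, 0.035, 0, -3.4, 0]]])

```text
time: 1.1
tool_pos: [425.5, -222.2, 303.6]
tcp_rot: [-180.0, 0.0, -17.2]
ft_force: [1.5, 0.4, -0.2]
finger_gap: 0.1
grip_force: 0.0
```

Emit:
servo_tool(plan=[[[0.01, 0.045, 0, 0, 0], [0.01, 0.045, 0, 0, 0], [0.01, 0.045, 0, 0, 0], [0.01, 0.045, 0, 0, 0], [0.01, 0.045, 0, 0, 0], [0.01, 0.045, -0.01, 0, 0], [0.01, 0.045, -0.01, 0, 0], [0.01, 0.045, -0.01, 0, 0], [0.01, 0.045, -0.01, 0, 0], [0, 0.025, -0.01, 0, 0]]])

```text
time: 2.1
tool_pos: [514.9, 209.2, 253.0]
tcp_rot: [-180.0, 0.0, -16.9]
ft_force: [0.2, -0.3, -0.1]
finger_gap: -0.1
grip_force: 0.0
```

Run:
```python
from h import *
s=snap('wrist','w1');s=sense();print(s['time'],s['tool_pos'],s['tcp_rot'],s['finger_gap'],s['ft_force'])
```

```text
2.15 [513.54612386 211.19930902 250.85239561] [-179.97990691    0.20964084  -16.87366707] 0.31322160099829055 [-4.17154193  0.93206954 -0.94090704]
```

View pics/w1.png

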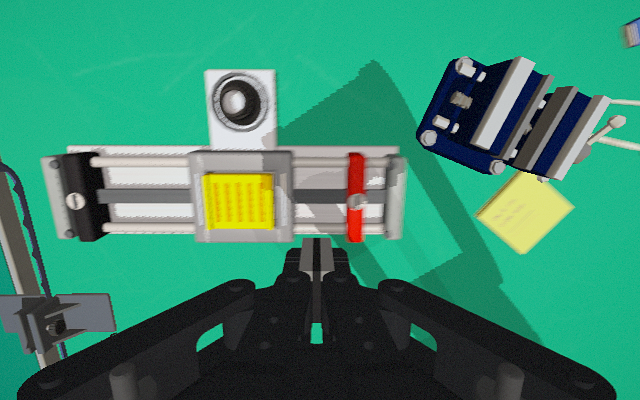

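The wrist view shows the rail square to the image and the fingers shut. The pad's centre is near (239,201), the red stop near (356,198), and the black stop's screw near (75,201).

Run:
```python
from h import *
for f,n,u,v,z in(('w1','pad',239,201,50),('w1','red',357,200,46),('w1','black',75,201,47),('t1','pad',235,203.2,50),('t1','red',277,215,47),('t1','black',177,187,47),('w1','loupe',239,97,50)):print(f,n,px(f,u,v,z))
```

```text
w1 pad [528.9 278.2  50. ]
w1 red [497.8 176.4  46. ]
w1 black [571.7 421.7  47. ]
t1 pad [524.2 276.4  50. ]
t1 red [492.9 173.9  47. ]
t1 black [568.1 420.2  47. ]
w1 loupe [612.2 246.9  50. ]
```

Emit:
servo_tool(plan=[[[0.004, 0.02, -0.02, 0, 0], [0.004, 0.02, -0.02, 0, 0], [0.004, 0.02, -0.02, 0, 0], [0, 0.008, -0.02, 0, 0], [0, 0, -0.02, 0, 0], [0, 0, -0.01, 0, 0], [0, 0, 0, 0, 0], [0, 0, 0, 0, 0]]])

```text
time: 2.95
tool_pos: [527.2, 273.8, 144.4]
tcp_rot: [-180.0, -0.0, -17.1]
ft_force: [-0.2, -0.1, 0.1]
finger_gap: -0.3
grip_force: 0.0
```

Run:
```python
from h import *
s=snap('wrist','w2');p=[sense() for _ in range(1)][0];print(p['time'],p['tool_pos'],p['tcp_rot'],p['finger_gap'],p['ft_force'])
```

```text
3.0 [527.57683543 273.97030204 145.09203719] [-1.79944588e+02 -6.63461851e-02 -1.70778242e+01] -0.19327571047319164 [ 0.24849088  0.44692252 -0.02036998]
```

View pics/w2.png

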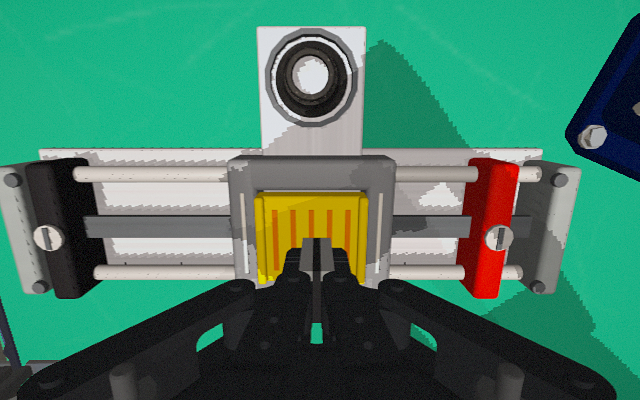

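The tips are centred over the pad, at u≈317 against the pad's 255–368. The red stop's screw is at (499,238). I'll check the pad's centre across the rail using the grey frame, whose top edge is near v=160.

Run:
```python
from h import *
y=np.array([.29,.957]);x=np.array([.957,-.29]);t=np.array([527.5,274])
for n,u,v,z in(('padtopedge',311,197,50),('redscrew',499,238,47),('redend',491,163,44),('redend2',487,300,44),('ridgeL',259,230,52),('ridgeR',364,230,52),('loupe',313,75,50),('black',48,238,47)):
    p=px('w2',u,v,z);d=p[:2]-t;print(n,p,'x',(d@x).round(1),'y',(d@y).round(1))
```

```text
padtopedge [551.7 269.7  50. ] x 24.4 y 2.9
redscrew [496.6 175.   47. ] x -0.9 y -103.7
redend [539.7 171.2  44. ] x 41.5 y -94.8
redend2 [456.6 186.7  44. ] x -42.5 y -104.1
ridgeL [542.7 302.4  52. ] x 6.3 y 31.6
ridgeR [525.8 247.4  52. ] x 6.1 y -25.9
loupe [610.1 250.5  50. ] x 85.9 y 1.5
black [571.9 420.3  47. ] x 0.1 y 152.9
```

The tip is within about 3 mm of the pad's centre, so I'll press straight down.

Emit:
servo_tool(plan=[[[0, 0, -0.01, 0, 0], [0, 0, -0.008, 0, 0], [0, 0, -0.004, 0, 0], [0, 0, -0.003, 0, 0], [0, 0, -0.002, 0, 0], [0, 0, 0, 0, 0], [0, 0, 0, 0, 0]]])

```text
time: 3.7
tool_pos: [526.9, 274.3, 117.4]
tcp_rot: [-180.0, 0.0, -17.0]
ft_force: [-4.2, 0.1, 6.2]
finger_gap: 0.1
grip_force: 3.0
```

The reading is 6.2 N, so the pad is about 6 mm down. Next I'll slide toward the red stop.

Emit:
servo_tool(plan=[[[0, 0, -0.001, 0, 0], [0, 0, 0, 0, 0], [-0.0006, -0.0019, 0, 0, 0], [-0.0012, -0.0038, 0, 0, 0], [-0.0014, -0.0048, 0, 0, 0], [-0.0014, -0.0048, 0, 0, 0], [-0.0014, -0.0048, 0, 0, 0], [-0.0014, -0.0048, 0, 0, 0], [-0.0014, -0.0048, 0, 0, 0], [-0.0014, -0.0048, 0, 0, 0]]])

```text
time: 4.7
tool_pos: [516.5, 240.1, 116.5]
tcp_rot: [-179.9, 0.0, -17.0]
ft_force: [-3.8, 2.4, 7.2]
finger_gap: -0.1
grip_force: 3.2
```

Run:
```python
from h import *
s=snap('wrist','w3')
```

```text
(no output)
```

View pics/w3.png

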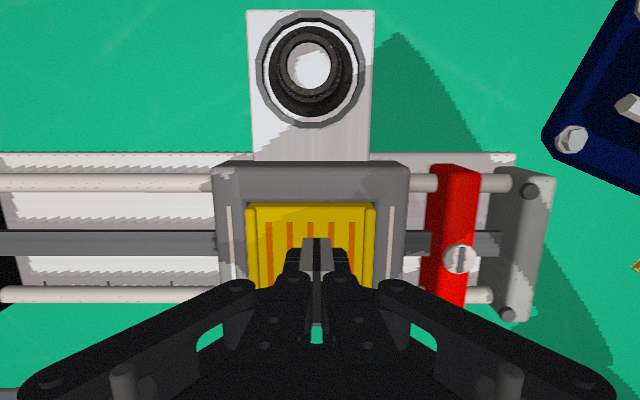

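The slider is following with the loupe still seated. The gap between its edge (u≈410) and the red stop (u≈427) is about 10–14 mm.

Emit:
servo_tool(plan=[[[-0.0012, -0.0038, 0, 0, 0], [-0.0009, -0.0029, 0, 0, 0], [-0.0006, -0.0019, 0, 0, 0], [-0.0006, -0.0019, 0, 0, 0], [-0.0006, -0.0019, 0, 0, 0], [-0.0006, -0.0019, 0, 0, 0], [-0.0006, -0.0019, 0, 0, 0], [0, 0, 0, 0, 0]]])

```text
time: 5.55
tool_pos: [511.9, 224.0, 116.8]
tcp_rot: [-179.9, -0.0, -17.0]
ft_force: [-1.6, 1.6, 6.3]
finger_gap: 0.2
grip_force: 3.1
```

Emit:
servo_tool(plan=[[[-0.0006, -0.0019, 0, 0, 0], [-0.0006, -0.0019, 0, 0, 0], [0, 0, 0, 0, 0], [0, 0, 0, 0, 0]]])

```text
time: 5.95
tool_pos: [511.5, 220.4, 117.2]
tcp_rot: [-179.9, -0.1, -17.0]
ft_force: [0.6, 2.3, 6.5]
finger_gap: -0.3
grip_force: 3.0
```

Run:
```python
from h import *
s=snap('wrist','w4')
```

```text
(no output)
```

View pics/w4.png

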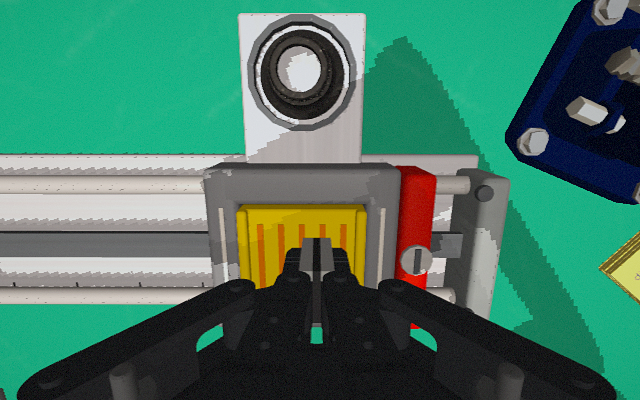

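The slider's edge meets the red stop at u≈400 with no gap. The tip has slipped toward the right ridge (pad middle 301, tip 317), which confirms contact. Now I'll lift straight up.

Emit:
servo_tool(plan=[[[0, 0, 0.002, 0, 0], [0, 0, 0.003, 0, 0], [0, 0, 0.005, 0, 0], [0, 0, 0.01, 0, 0], [0, 0, 0.03, 0, 0], [0, 0, 0.04, 0, 0], [0, 0, 0.04, 0, 0], [0, 0, 0, 0, 0], [0, 0, 0, 0, 0]]])

```text
time: 6.9
tool_pos: [510.9, 219.6, 247.6]
tcp_rot: [-179.9, -0.1, -17.1]
ft_force: [1.2, -0.8, -0.9]
finger_gap: -0.4
grip_force: 0.0
```

Run:
```python
from h import *
s=snap('wrist','w5');print(sense()['ft_force'])
```

```text
[-0.11822246  0.01236377  0.11956359]
```

View pics/w5.png

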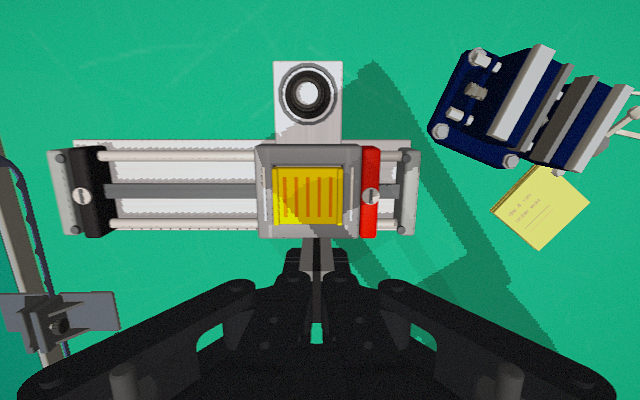

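The slider sits flush against the red stop at u≈361, the pad is up, the loupe is centred in its ring at (308,93), and the arm is clear.

```bash
python3 -c "
from h import *
print(r.hand_in())"
```

```text
the job is handed in; nothing more can be done
None
```

The slider is against the red stop with its pad up and the brake on, the loupe stands upright in its ring, the arm is clear, and the job is handed in; the hand-in returned no verdict, so this rests on the final wrist image.

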